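# Find the rocking stand base and weight its loose corner

## Robot

A 6-joint arm with a two-finger parallel gripper is mounted at the origin on the work surface. World frame = base frame: x ahead of the robot, y to its left, z up, the work surface at z = 0. Lengths are in m, angles in rad, forces in N, time in s.
With the tool pointing down it reaches from about 0.4 to 0.825 m from the base axis. Payload 7 kg.
Tool frame: the origin (TCP) lies on the mounting face of the last link; the fingertips stand 178 mm ahead of it and the grasp point (between the pads) lies arm.grip_depth ahead of it (arm.grip_depth is the distance from the TCP to the grasp point, in m); z points along the fingers, y is the direction in which the jaws open and shut (so a half turn about z gives the same grasp; the last joint's range is limited). The gripper opens to 88 mm and grips with 3 to 60 N. Pads are 19 mm wide; open, the fingers measure 130 mm over their backs; the gripper's body (78 mm by 193 mm) begins 47 mm behind the grasp point.
Start: joints at [-0.868, 0.359, 0.012, 0, -1.224, -0.288], TCP at [0.272, -0.618, 0.405] pointing down, gripper open.
Joint ranges: [-3.07, 3.07], [-1.43, 2.12], [-1.02, 1.25], [-3.03, 1.67], [-3.05, -0], [-3.03, 3.03]. Speed limits (rad/s): [2.39, 2.39, 3.01, 3.14, 3.14, 3.14].

## Interface

Orientations are given as [roll, pitch, yaw] about the fixed x, y, z axes, in that order (R = Rz(yaw) Ry(pitch) Rx(roll)).
In Python, from station import arm gives the robot as it stands.
- The arm moves only by the tool carry_out, never from a script. Its argument "targets" is a list that holds one entry, the list of rows, each a list of 7 numbers: the turn, a rotation vector about the tool's x, y, z in units of 8 degrees (1.0 is 8 degrees), then the shift along the tool's x, y, z in units of 2.5 cm (1.0 is 2.5 cm), then the opening, from -1 (shut) to 1 (fully open). A call has 1 to 20 rows; each row shifts and turns the commanded pose from where the row before left it, along the tool's axes as they then stand; what a row does not reach is not made up. A row lasts 1/8 s, in which the tool goes at most 62.5 mm and 10.7 degrees, less where a joint would pass 70% of its speed; a pose out of reach is approached as far as the arm can. A call with a number of a shift or a turn outside -1 to 1 is refused whole. A call with a gripper value outside its range is refused whole. The fingers move at their own pace and stop on an object; "squeeze" is the grip in N (left out, the last holds). Time passes only in rows, so rows that do not move let the fingers close. It gives the time, the measured TCP pose, the force and the opening at its end, in the units of the state.
- arm.get_state(): the state, without advancing time (a new reading comes with each control period).
- arm.grab_frame(name): name is "side" or "top"; returns (picture, depth): 480x640x3 uint8, red, green, blue; 480x640 float32, m along the optical axis (not along the pixel's ray), 0 where there is no reading.
- arm.camera_model(name): a dict with "camera_matrix" (3x3 intrinsics, pixels), "world_from_camera" (4x4, takes a point from camera to world coordinates). Camera axes: x right, y down, z forward; pixel columns grow to the right and rows downward; lengths in m; the calibration is good to about 2 mm. A picture is of the moment at which its call begins. camera_model takes no time and is no camera call.
- arm.job_done(): hands the job in, once; it reports no verdict.
Trained networks look in the newest picture that a camera, given by its name, has taken for a name from the list of things; names that differ only in an ending like _2 or _b are one class to them, and where a whole thing is asked for, a point or a joint stands for the part that bears it (a point fixed in the world has none). Each returns a list of dicts, best first, with "conf" (0 to 1); they miss things now and then, are a little off and sometimes report something else, mostly with a low value. They report only what shows in the picture. A call takes as long as a camera call.
- arm.spot_in(camera, query): "point" ([row, column] in pixels, amid what is visible of it).
- arm.landmark_of(camera, query): "point" ([row, column] in pixels: a listed point, or the origin of a listed thing).
The state is a dict: "t": time; "q": joint angles; "qd": joint speeds; "joint_efforts": joint torques, N m; "eef_pos": TCP position; "ee_rot": TCP orientation; "force": force on the tool from outside, world axes, zero at the start; "moment": the same for the moment, N m; "width": finger opening in m.
Only numpy, scipy, OpenCV 4.12 (cv2) and the standard library are available. Lean on these libraries where they do the work, as an engineer would, in place of code of your own. Each camera call takes 0.05 s, during which the arm holds its last target.

## Task

One of the two square stand bases on the dark flat inspection plate rocks, though they look alike and both lie level. Press gently with the fingertips on their corners, one corner at a time, to find it, and make sure by rocking it to the one side, to the other and back again. Then stand the steel weight upright on one of the corners that give, so that it holds the base tipped for the gap to be measured, and leave the bases and everything else where they are.

Things in the scene. Friction and masses are not known exactly. Their poses are not given: they have to be found in the camera images.
- base_a_mid (a point): Square aluminium stand base, 84 x 84 mm: a 10 mm slab on four pads that hold its underside 6 mm up (top face 16 mm above what it stands on), with a low round steel rod socket, 24 mm across and 12 mm high, in the middle of the top. About 0.45 kg. This point is on its centre line, 14 mm above the foot of the pads; x and y run parallel to its edges, z up. Slab corners at x, y = +-42 mm, any yaw.
- base_b_mid (a point): As base_a_mid. Both bases look alike and rest level; their pads, 16 mm wide, lie out of sight under the corners, 28 mm in x and in y from the centre. One of the two has two pads on one diagonal about 3 mm short: a press of 1 to 2 N near either of these two corners tips it, and the corner sinks some 3 mm till the pad lands; let go, it falls back level. All other corners are firm.
- slab: Dark flat inspection plate, 220 (x) x 340 (y) x 30 mm, fixed, level and rigid; origin at the centre of its underside on the bench, so its top is 30 mm up. The bases stand side by side along its y. No base may be pressed on it with more than 40 N; even the bump of touching a firm corner at 20 mm/s comes near that, so lower the last millimetres at about 10 mm/s.
- weight_mid (a point): Steel weight with a knob, standing upright in the grey tray, about 0.3 kg: body 30 mm across and 36 mm high, then a neck and a round knob 20 mm across from 45 to 62 mm up (its top). This point is on its axis, 31 mm above its foot. It fits on a base's corner beside the socket, e.g. centred 28 mm in x and y from the base's centre; there it is heavy enough to tip the rocking base.
- tray: Square grey plastic tray, 170 x 170 mm outside, 14 mm high, walls 4 mm, floor 4 mm thick, fixed on the bench; origin at the centre of its underside. The weight and a steel collar stand in it.
- gauge_center (a point): Bystander: upright steel gauge cylinder, 20 mm across, 35 mm high, near the far edge of the plate between the bases; this point is its centre.
- parallel: Bystander: dark steel parallel block 16 x 50 x 20 mm near the far edge of the plate; origin at the centre of its underside.
- driver_grip (a point): Bystander: screwdriver lying on the bench; this point is on its handle.
- collar: Bystander: steel collar, 44 mm across, 18 mm high, lying in the grey tray; origin under its centre.
- cup: Bystander: white cup, 72 mm across, 80 mm high; origin under its centre.

How it is judged:
On the way, in this order (a step that is already met when the one before it is completed fails the run):
1. a base is tipped by a press of the fingers on its one side (((angle between base_a_mid's own z axis and vertical above 0.03 rad and contact force between the fingers and base_a above 0.5 N and horizontal distance between the grasp point and base_a_mid above 0.025 m and x of the grasp point in the frame of base_a_mid above 0.005 m) or (angle between base_b_mid's own z axis and vertical above 0.03 rad and contact force between the fingers and base_b above 0.5 N and horizontal distance between the grasp point and base_b_mid above 0.025 m and x of the grasp point in the frame of base_b_mid above 0.005 m))), for 0.1 s.
2. then tipped the other way by a press on its other side (((angle between base_a_mid's own z axis and vertical above 0.03 rad and contact force between the fingers and base_a above 0.5 N and horizontal distance between the grasp point and base_a_mid above 0.025 m and x of the grasp point in the frame of base_a_mid below -0.005 m) or (angle between base_b_mid's own z axis and vertical above 0.03 rad and contact force between the fingers and base_b above 0.5 N and horizontal distance between the grasp point and base_b_mid above 0.025 m and x of the grasp point in the frame of base_b_mid below -0.005 m))), for 0.1 s.
At the end, for the whole second after the job is handed in: The weight stands upright (within 0.15 rad), released and at rest, on top of a base and holds that base tipped by its weight (0.03 to 0.12 rad); the other base is level; both bases are within 15 mm of where they were, and every bystander within 30 mm (((angle between base_a_mid's own z axis and vertical between 0.03 and 0.12 rad and contact force between weight and base_a above 0.5 N and horizontal distance between weight_mid and base_a_mid below 0.058 m and z of weight_mid in the frame of base_a_mid between 0.028 and 0.038 m and angle between base_b_mid's own z axis and vertical below 0.02 rad) or (angle between base_b_mid's own z axis and vertical between 0.03 and 0.12 rad and contact force between weight and base_b above 0.5 N and horizontal distance between weight_mid and base_b_mid below 0.058 m and z of weight_mid in the frame of base_b_mid between 0.028 and 0.038 m and angle between base_a_mid's own z axis and vertical below 0.02 rad)) and angle between weight_mid's own z axis and vertical below 0.15 rad and linear speed of weight below 0.02 m/s and distance of each of base_a_mid, base_b_mid from where it was at the start of the episode below 0.015 m and distance of each of gauge_center, parallel, driver_grip, collar, cup from where it was at the start of the episode below 0.03 m); the robot touches nothing.
It fails at once if a base is pressed on the inspection plate with more than 40 N (its weight included) (contact force between any of base_a, base_b and slab above 40 N).
It fails at once if a base is shifted more than 25 mm (distance of any of base_a_mid, base_b_mid from where it was at the start of the episode above 0.025 m).
It fails at once if a bystander is moved more than 30 mm (distance of any of gauge_center, parallel, driver_grip, collar, cup from where it was at the start of the episode above 0.03 m).
It also fails if it takes over 72 s, if anything falls off the work surface, if the arm or the gripper's body presses on something with over 40 N, if the wrist force passes 120 N, or if a joint passes its speed limit or range.

## Working session

There is one attempt and no reset: what is moved stays moved. The work goes in short steps, Python scripts to look and compute and a tool call to move; the robot and the scene stay as the last step left them, time stands still between calls to the robot, and variables do not carry over. Pictures are saved under pics/ and viewed, and the job is handed in when it is done.

Besides the shell and the picture viewer there is one more tool, called as name(argument=value, ...), one argument or row to a line, values as JSON. carry_out: Moves the arm, as the interface text tells. Its arguments: {"type":"object","properties":{"targets":{"type":"array"},"squeeze":{"type":"number"}},"required":["targets"]}

```bash
ls; mkdir -p pics; cat > h.py <<'E'
import numpy as np, cv2
from station import arm
def grab(n,f=None):
    im,d=arm.grab_frame(n)
    if f: cv2.imwrite(f'pics/{f}.png',im[:,:,::-1])
    return im,d
def w(n,r,c,z):
    m=arm.camera_model(n);K=np.array(m["camera_matrix"]);T=np.array(m["world_from_camera"])
    v=T[:3,:3]@np.linalg.inv(K)@[c,r,1];o=T[:3,3]
    return o+v*(z-o[2])/v[2]
def proj(n,p):
    m=arm.camera_model(n);K=np.array(m["camera_matrix"]);T=np.linalg.inv(m["world_from_camera"])
    q=K@(T[:3,:3]@np.array(p)+T[:3,3]);return q[1]/q[2],q[0]/q[2]
def cloud(n,d):
    m=arm.camera_model(n);K=np.array(m["camera_matrix"]);T=np.array(m["world_from_camera"])
    r,c=np.mgrid[:480,:640]
    P=np.stack([(c-K[0,2])/K[0,0]*d,(r-K[1,2])/K[1,1]*d,d],-1)
    return P@T[:3,:3].T+T[:3,3]
E
python3 - <<'E'
from h import *
s=arm.get_state();print(s['t'],s['eef_pos'],s['ee_rot'],s['width'],s['force'],arm.grip_depth)
for n in['top','side']:
    grab(n,n+'0')
    print(n,np.round(arm.camera_model(n)["world_from_camera"],3).tolist())
    for q in ['base_a_mid','weight_mid']:
        print(q,arm.landmark_of(n,q))
E
```

```text
pics
0.0 [ 0.27195526 -0.61756539  0.40373727] [ 3.13992641e+00 -1.45287102e-04 -2.72686943e+00] 0.08739459873746974 [ 0.06259489 -0.08727305  0.00466497] 0.1593
top [[0.008, -0.976, 0.219, 0.312], [-1.0, -0.008, -0.0, 0.062], [0.002, -0.219, -0.976, 1.202], [0.0, 0.0, 0.0, 1.0]]
base_a_mid [{'point': [271.7, 260.7], 'conf': 0.69}]
weight_mid [{'point': [265.2, 505.3], 'conf': 0.79}]
side [[-0.782, -0.442, 0.44, 0.045], [-0.623, 0.537, -0.568, 0.722], [0.015, -0.718, -0.696, 0.895], [0.0, 0.0, 0.0, 1.0]]
base_a_mid [{'point': [301.1, 324.6], 'conf': 0.77}]
weight_mid [{'point': [175.2, 447.8], 'conf': 0.6}]
```

View pics/top0.png

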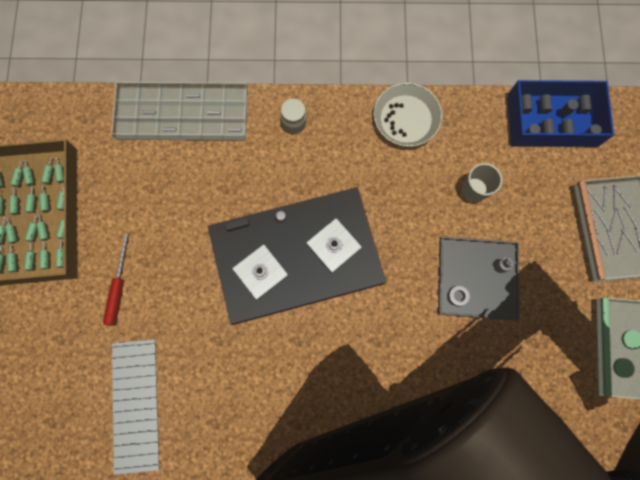

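View pics/side0.png

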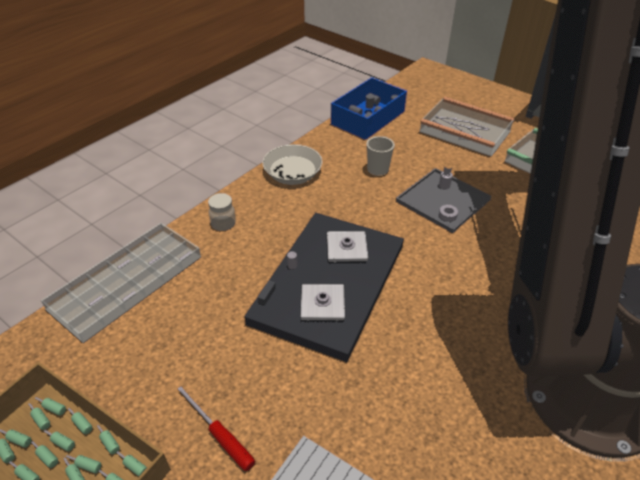

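```bash
python3 - <<'E'
from h import *
for n in['top','side']:
    im,d=grab(n); g=im.min(2); P=cloud(n,d)
    roi=np.zeros_like(g)
    for zc in [0]:
        m=((g>150)&(abs(P[...,2]-.046)<.012)&(P[...,0]>.4)&(P[...,0]<.75)&(abs(P[...,1])<.3)).astype(np.uint8)
    k,l,st,ce=cv2.connectedComponentsWithStats(m)
    for i in range(1,k):
        if st[i,4]<300: continue
        r,c=np.nonzero(l==i)
        X=np.array([w(n,a,b,.046)[:2] for a,b in zip(r,c)],np.float32)
        rect=cv2.minAreaRect(X); print(n,st[i,4],rect,'depth z',np.median(P[...,2][l==i]))
    for q in ['base_a_mid','weight_mid','gauge_center','parallel','collar','slab','tray','cup']:
        for o in arm.landmark_of(n,q)[:2]:
            r,c=o['point']; z={'base_a_mid':.044,'weight_mid':.035,'gauge_center':.0475,'parallel':.03,'collar':.004}.get(q,0)
            print(n,q,o,w(n,r,c,z).round(4))
    # weight knob: highest points in tray
    m=(P[...,2]>.05)&(P[...,2]<.075)&(P[...,0]>.35)&(P[...,0]<.7)&(P[...,1]<-.18)&(P[...,1]>-.36)
    if m.sum(): print('knob',m.sum(),np.median(P[m],0),P[m].min(0),P[m].max(0))
print(arm.get_state()['t'])
E
```

```text
top 1413 ((0.550355076789856, 0.010482601821422577), (0.08283049613237381, 0.0828028991818428), 41.05701446533203) depth z 0.04641295974380477
top 1459 ((0.4919440746307373, 0.16580229997634888), (0.08284683525562286, 0.08290708065032959), 39.01336669921875) depth z 0.046506675743781756
top base_a_mid {'point': [271.9, 258.0], 'conf': 0.85} [0.4907 0.1694 0.044 ]
top base_a_mid {'point': [255.9, 295.9], 'conf': 0.33} [0.5255 0.0903 0.044 ]
top weight_mid {'point': [193.2, 476.0], 'conf': 0.53} [ 0.6697 -0.3016  0.035 ]
top weight_mid {'point': [261.1, 506.9], 'conf': 0.51} [ 0.5196 -0.3587  0.035 ]
top gauge_center {'point': [215.1, 281.3], 'conf': 0.54} [0.6134 0.1226 0.0475]
top gauge_center {'point': [269.3, 260.6], 'conf': 0.5} [0.4957 0.1638 0.0475]
top parallel {'point': [191.3, 477.4], 'conf': 0.63} [ 0.6757 -0.3065  0.03  ]
top collar {'point': [296.9, 456.3], 'conf': 0.74} [ 0.446  -0.2554  0.004 ]
top collar {'point': [242.0, 333.1], 'conf': 0.45} [0.5646 0.0098 0.004 ]
top slab {'point': [258.1, 297.6], 'conf': 0.97} [0.5287 0.0875 0.    ]
top tray {'point': [276.6, 476.8]
[... 808 characters left out ...]
1.8], 'conf': 0.46} [0.612  0.1195 0.0475]
side parallel {'point': [294.6, 267.9], 'conf': 0.72} [0.5938 0.2139 0.03  ]
side collar {'point': [213.9, 448.7], 'conf': 0.59} [ 0.4478 -0.265   0.004 ]
side slab {'point': [282.6, 328.7], 'conf': 0.97} [0.5356 0.0897 0.    ]
side slab {'point': [215.7, 449.8], 'conf': 0.28} [ 0.4442 -0.2654  0.    ]
side tray {'point': [196.9, 440.4], 'conf': 0.75} [ 0.4985 -0.3131  0.    ]
side tray {'point': [167.7, 377.4], 'conf': 0.71} [ 0.6909 -0.3119 -0.    ]
side cup {'point': [170.5, 378.9], 'conf': 0.81} [ 0.6808 -0.3044  0.    ]
knob 293 [ 0.6729898  -0.3000311   0.06166938] [ 0.50359995 -0.35803843  0.050071  ] [ 0.69992467 -0.272088    0.07495291]
1.2
```

carry_out(
  targets=[
    [[0,0,0.99,0,0,0,-1],[0,0,0.99,0,0,0,-1],[0,0,0.99,0,0,0,-1],[0,0,0,-0.458,0.973,0.24,-1],[0,0,0,-0.458,0.973,0.24,-1],[0,0,0,-0.458,0.973,0.24,-1],[0,0,0,-0.458,0.973,0.24,-1],[0,0,0,-0.458,0.973,0.24,-1],[0,0,0,-0.458,0.973,0.24,-1],[0,0,0,-0.458,0.973,0.24,-1],[0,0,0,-0.458,0.973,0.24,-1],[0,0,0,-0.458,0.973,0.24,-1],[0,0,0,-0.458,0.973,0.24,-1],[0,0,0,-0.458,0.973,0.24,-1],[0,0,0,-0.458,0.973,0.24,-1],[0,0,0,-0.458,0.973,0.24,-1],[0,0,0,-0.458,0.973,0.24,-1],[0,0,0,-0.458,0.973,0.24,-1],[0,0,0,-0.458,0.973,0.24,-1],[0,0,0,-0.458,0.973,0.24,-1]],
  ],
)

```text
t: 3.7
eef_pos: [0.467, -0.2034, 0.3027]
ee_rot: [-3.142, 0.001, -3.141]
force: [0.2, -0.9, 0.2]
width: 0.0006
```

carry_out(
  targets=[
    [[0,0,0,-0.458,0.973,0.24,-1],[0,0,0,-0.458,0.973,0.24,-1],[0,0,0,-0.458,0.973,0.24,-1],[0,0,0,-0.458,0.973,0.24,-1],[0,0,0,-0.458,0.973,0.24,-1],[0,0,0,-0.458,0.973,0.24,-1],[0,0,0,-0.458,0.973,0.24,-1],[0,0,0,0,0,0,-1],[0,0,0,0,0,0,-1]],
  ],
)

```text
t: 4.82
eef_pos: [0.5466, -0.034, 0.2607]
ee_rot: [-3.142, -0.0, -3.141]
force: [-0.4, -0.2, 0.2]
width: 0.0009
```

```bash
python3 - <<'E'
from h import *
im,d=grab('side');cv2.imwrite('pics/s1.png',cv2.resize(im[180:360,220:460,::-1],None,fx=3.3,fy=3.3,interpolation=cv2.INTER_CUBIC))
im,d=grab('top');cv2.imwrite('pics/t1.png',cv2.resize(im[180:330,200:400,::-1],None,fx=4,fy=4,interpolation=cv2.INTER_CUBIC))
E
```

```text
(no output)
```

View pics/s1.png

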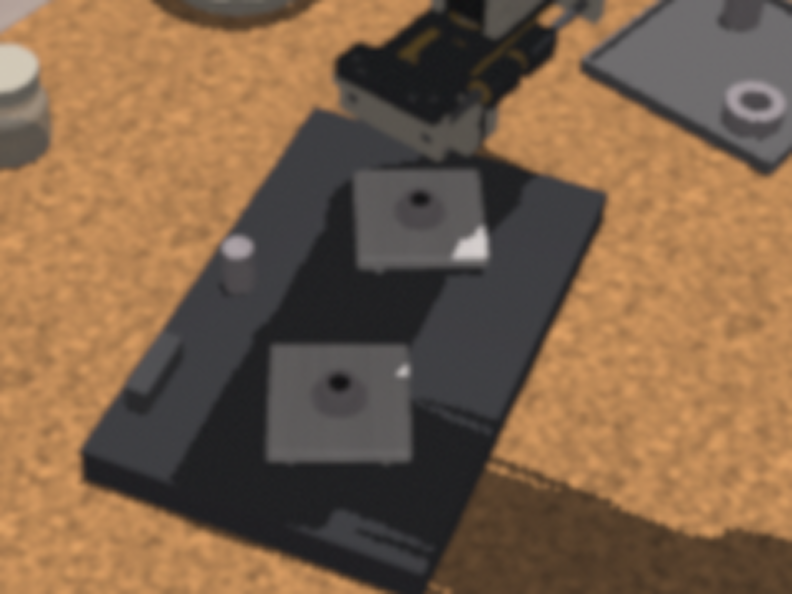

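The side view shows the shut fingers hovering over the far (-y) corner of the upper base (crop ~(440,155)). I'll lower slowly.

carry_out(
  targets=[
    [[0,0,0,0,0,0.6,-1],[0,0,0,0,0,0.4,-1],[0,0,0,0,0,0.2,-1],[0,0,0,0,0,0.05,-1],[0,0,0,0,0,0.05,-1],[0,0,0,0,0,0.05,-1],[0,0,0,0,0,0,-1]],
  ],
)

```text
t: 5.8
eef_pos: [0.5467, -0.0339, 0.227]
ee_rot: [3.142, 0.0, -3.141]
force: [0.5, 0.3, 0.1]
width: 0.0002
```

carry_out(
  targets=[
    [[0,0,0,0,0,0.04,-1],[0,0,0,0,0,0.04,-1],[0,0,0,0,0,0,-1]],
  ],
)

```text
t: 6.18
eef_pos: [0.5467, -0.0339, 0.2248]
ee_rot: [-3.142, -0.0, -3.141]
force: [-0.2, -0.3, -0.2]
width: 0.0006
```

carry_out(
  targets=[
    [[0,0,0,0,0,0.03,-1],[0,0,0,0,0,0,-1]],
  ],
)

```text
t: 6.42
eef_pos: [0.5468, -0.0339, 0.2244]
ee_rot: [-3.142, 0.0, -3.141]
force: [-0.6, 0.5, 3.8]
width: 0.0003
```

carry_out(
  targets=[
    [[0,0,0,0,0,0.03,-1],[0,0,0,0,0,0,-1]],
  ],
)

```text
t: 6.68
eef_pos: [0.5468, -0.0339, 0.2243]
ee_rot: [-3.141, 0.001, -3.141]
force: [-3.5, 1.1, 11.1]
width: 0.0003
```

carry_out(
  targets=[
    [[0,0,0,0,0,-0.4,-1],[0,0,0,0,0,-0.5,-1],[0,0,0,0.84,0.96,0,-1],[0,0,0,0.83,0.96,0,-1],[0,0,0,0,0,0.5,-1],[0,0,0,0,0,0.2,-1],[0,0,0,0,0,0.05,-1],[0,0,0,0,0,0.05,-1],[0,0,0,0,0,0,-1]],
  ],
)

```text
t: 7.8
eef_pos: [0.5052, 0.0138, 0.2258]
ee_rot: [-3.141, -0.0, 3.141]
force: [-0.1, -0.2, 0.4]
width: 0.0005
```

carry_out(
  targets=[
    [[0,0,0,0,0,0.03,-1],[0,0,0,0,0,0.03,-1],[0,0,0,0,0,0,-1]],
  ],
)

```text
t: 8.18
eef_pos: [0.505, 0.0141, 0.2244]
ee_rot: [-3.142, 0.0, -3.141]
force: [0.9, -0.0, 0.2]
width: 0.0004
```

carry_out(
  targets=[
    [[0,0,0,0,0,0.03,-1],[0,0,0,0,0,0,-1]],
  ],
)

```text
t: 8.43
eef_pos: [0.5049, 0.0141, 0.2237]
ee_rot: [-3.142, -0.0, -3.141]
force: [-1.0, 0.1, 1.9]
width: 0.0002
```

carry_out(
  targets=[
    [[0,0,0,0,0,0.03,-1],[0,0,0,0,0,0,-1]],
  ],
)

```text
t: 8.68
eef_pos: [0.5049, 0.014, 0.2228]
ee_rot: [-3.142, -0.0, -3.142]
force: [-0.6, 0.1, 1.5]
width: 0.0004
```

This corner sinks at 1.5 N, so this is the rocking base. I'll follow it down.

carry_out(
  targets=[
    [[0,0,0,0,0,0.03,-1],[0,0,0,0,0,0.03,-1],[0,0,0,0,0,0.0,-1]],
  ],
)

```text
t: 9.05
eef_pos: [0.5049, 0.0141, 0.2217]
ee_rot: [-3.141, -0.0, -3.141]
force: [-2.3, 0.1, 6.8]
width: 0.0006
```

carry_out(
  targets=[
    [[0,0,0,0,0,0.03,-1],[0,0,0,0,0,0.0,-1]],
  ],
)

```text
t: 9.3
eef_pos: [0.5049, 0.0141, 0.2215]
ee_rot: [-3.141, 0.0, -3.141]
force: [-5.6, 1.2, 13.2]
width: 0.0004
```

carry_out(
  targets=[
    [[0,0,0,0,0,0.02,-1],[0,0,0,0,0,0.0,-1]],
  ],
)

```text
t: 9.55
eef_pos: [0.5049, 0.0141, 0.2214]
ee_rot: [-3.141, 0.0, -3.141]
force: [-7.3, 1.5, 18.7]
width: 0.0003
```

carry_out(
  targets=[
    [[0,0,0,0,0,-0.1,-1],[0,0,0,0,0,-0.2,-1],[0,0,0,0,0,-0.4,-1],[0,0,0,0,0,-0.6,-1],[0,0,0,-0.9,-0.06,0,-1],[0,0,0,-0.9,-0.06,0,-1],[0,0,0,-0.9,-0.06,0,-1],[0,0,0,-0.9,-0.06,0,-1],[0,0,0,0,0,0,-1],[0,0,0,0,0,0.6,-1],[0,0,0,0,0,0.3,-1],[0,0,0,0,0,0.1,-1],[0,0,0,0,0,0.05,-1],[0,0,0,0,0,0.05,-1],[0,0,0,0,0,0,-1]],
  ],
)

```text
t: 11.42
eef_pos: [0.595, 0.0081, 0.2253]
ee_rot: [3.142, 0.0, -3.141]
force: [0.6, -0.6, -0.3]
width: 0.0003
```

```bash
python3 - <<'E'
from h import *
im,d=grab('side','s2');cv2.imwrite('pics/s2c.png',cv2.resize(im[180:360,220:460,::-1],None,fx=3.3,fy=3.3,interpolation=cv2.INTER_CUBIC))
E
```

```text
(no output)
```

View pics/s2c.png

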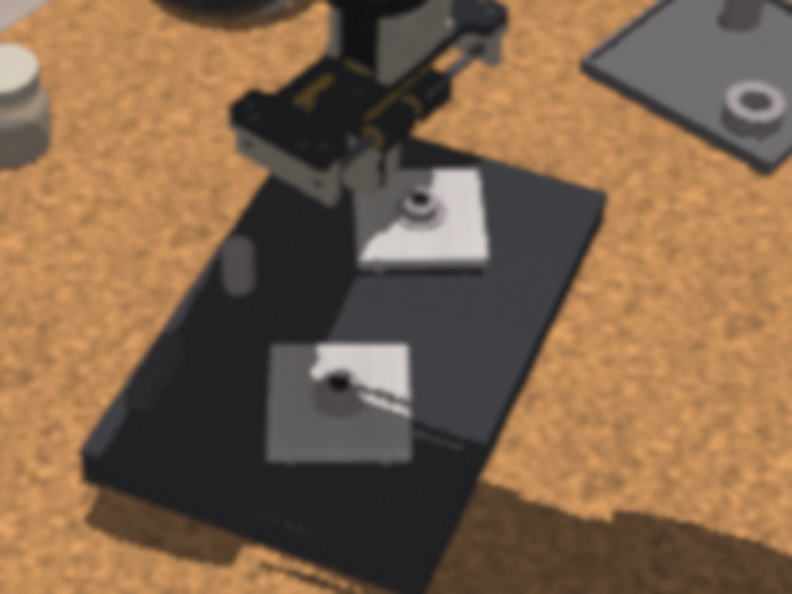

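The fingers are over the +x corner of the upper base (crop ~(370,185)), and the base hasn't moved. Pressing.

carry_out(
  targets=[
    [[0,0,0,0,0,0.03,-1],[0,0,0,0,0,0.03,-1],[0,0,0,0,0,0.03,-1],[0,0,0,0,0,0,-1]],
  ],
)

```text
t: 11.98
eef_pos: [0.5954, 0.0081, 0.2232]
ee_rot: [3.141, 0.001, -3.141]
force: [2.7, -1.2, 1.6]
width: 0.0002
```

carry_out(
  targets=[
    [[0,0,0,0,0,0.03,-1],[0,0,0,0,0,0.03,-1],[0,0,0,0,0,0.0,-1]],
  ],
)

```text
t: 12.35
eef_pos: [0.5954, 0.0082, 0.2221]
ee_rot: [3.142, 0.001, -3.141]
force: [0.7, -0.5, 6.5]
width: 0.0003
```

carry_out(
  targets=[
    [[0,0,0,0,0,0.02,-1],[0,0,0,0,0,0.0,-1],[0,0,0,0,0,0,-1]],
  ],
)

```text
t: 12.72
eef_pos: [0.5954, 0.0082, 0.222]
ee_rot: [3.142, 0.001, -3.141]
force: [-0.5, -1.5, 8.5]
width: 0.0004
```

Now back again to the -x corner (covers either sign order).

carry_out(
  targets=[
    [[0,0,0,0,0,-0.1,-1],[0,0,0,0,0,-0.2,-1],[0,0,0,0,0,-0.4,-1],[0,0,0,0,0,-0.6,-1],[0,0,0,0.9,0.06,0,-1],[0,0,0,0.9,0.06,0,-1],[0,0,0,0.9,0.06,0,-1],[0,0,0,0.9,0.06,0,-1],[0,0,0,0,0,0,-1],[0,0,0,0,0,0.6,-1],[0,0,0,0,0,0.3,-1],[0,0,0,0,0,0.14,-1],[0,0,0,0,0,0.05,-1],[0,0,0,0,0,0.05,-1],[0,0,0,0,0,0,-1]],
  ],
)

```text
t: 14.6
eef_pos: [0.5051, 0.0141, 0.225]
ee_rot: [-3.142, 0.0, -3.142]
force: [-0.2, -0.9, 0.8]
width: 0.0009
```

carry_out(
  targets=[
    [[0,0,0,0,0,0.03,-1],[0,0,0,0,0,0.03,-1],[0,0,0,0,0,0.03,-1],[0,0,0,0,0,0,-1]],
  ],
)

```text
t: 15.1
eef_pos: [0.5049, 0.0141, 0.2226]
ee_rot: [-3.142, -0.0, -3.141]
force: [-1.5, 0.3, 1.4]
width: 0.0004
```

carry_out(
  targets=[
    [[0,0,0,0,0,0.03,-1],[0,0,0,0,0,0.03,-1],[0,0,0,0,0,0.02,-1],[0,0,0,0,0,0.0,-1],[0,0,0,0,0,0.0,-1]],
  ],
)

```text
t: 15.72
eef_pos: [0.5049, 0.014, 0.2215]
ee_rot: [-3.141, 0.0, -3.141]
force: [-6.1, 1.1, 12.3]
width: 0.0005
```

carry_out(
  targets=[
    [[0,0,0,0,0,-0.1,-1],[0,0,0,0,0,-0.2,-1],[0,0,0,0,0,-0.7,-1],[0,0,0,0,0,-1,-1],[0,0,0,0,0,-1,-1],[0,0,0,0,-1,-0.5,0.3],[0,0,0,0,-1,0,0.3],[0,0,0,0,-1,0,0.3],[0,0,0,0,-1,0,0.3],[0,0,0,0,-1,0,0.3],[0,0,0,0,0,0,0.3]],
  ],
)

```text
t: 17.1
eef_pos: [0.5049, -0.1121, 0.3081]
ee_rot: [-3.142, -0.0, 3.14]
force: [-0.7, 0.4, 0.3]
width: 0.0539
```

```bash
python3 - <<'E'
from h import *
for n in ['top','side']:
    im,d=grab(n,n+'3'); P=cloud(n,d)
    Z=P[...,2]
    box=(P[...,0]>.42)&(P[...,0]<.58)&(P[...,1]<-.31)&(P[...,1]>-.40)
    for a,b in((.025,.05),(.05,.08),(.058,.08)):
        m=box&(Z>a)&(Z<b)
        if m.sum(): print(n,a,m.sum(),np.median(P[m],0).round(4),P[m].min(0).round(4),P[m].max(0).round(4))
    r,c=proj(n,[.515,-.355,.035]);print(r,c)
    r=int(r);c=int(c)
    cv2.imwrite(f'pics/{n}3c.png',cv2.resize(im[r-40:r+40,c-50:c+50,::-1],None,fx=7,fy=7,interpolation=cv2.INTER_CUBIC)); print(r-40,c-50)
    for o in arm.landmark_of(n,'weight_mid'): print(o,w(n,*o['point'],.035).round(4))
E
```

```text
top 0.025 142 [ 0.512  -0.3494  0.04  ] [ 0.4991 -0.3673  0.0253] [ 0.5278 -0.3393  0.0473]
top 0.05 26 [ 0.509  -0.3474  0.0605] [ 0.504  -0.3565  0.0512] [ 0.523  -0.3449  0.0661]
top 0.058 15 [ 0.508  -0.3488  0.0624] [ 0.5044 -0.3565  0.0594] [ 0.523  -0.3453  0.0661]
263.2118527263021 505.29317230826524
223 455
{'point': [262.7, 507.9], 'conf': 0.56} [ 0.5161 -0.3606  0.035 ]
side 0.025 105 [ 0.5099 -0.3472  0.0379] [ 0.498 -0.365  0.025] [ 0.5276 -0.339   0.05  ]
side 0.05 36 [ 0.511  -0.3481  0.0575] [ 0.5037 -0.3576  0.05  ] [ 0.5235 -0.3433  0.066 ]
side 0.058 16 [ 0.5087 -0.3473  0.0604] [ 0.5041 -0.3574  0.058 ] [ 0.5214 -0.3433  0.066 ]
175.33489538173157 445.3286232809114
135 395
```

View pics/top3c.png

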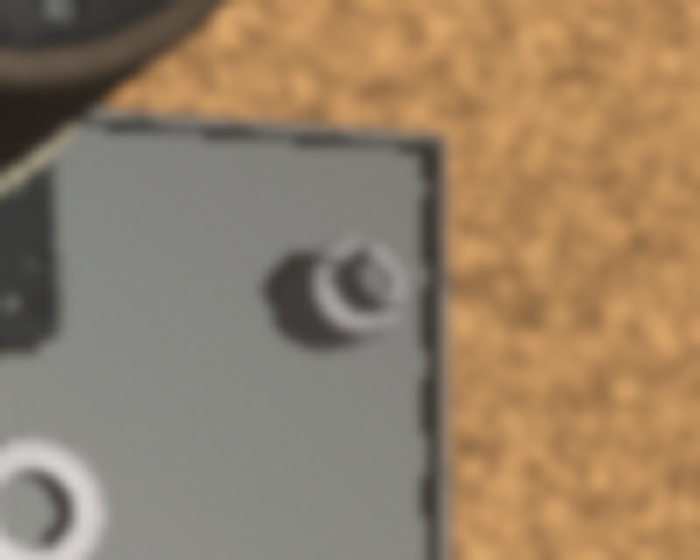

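View pics/side3c.png

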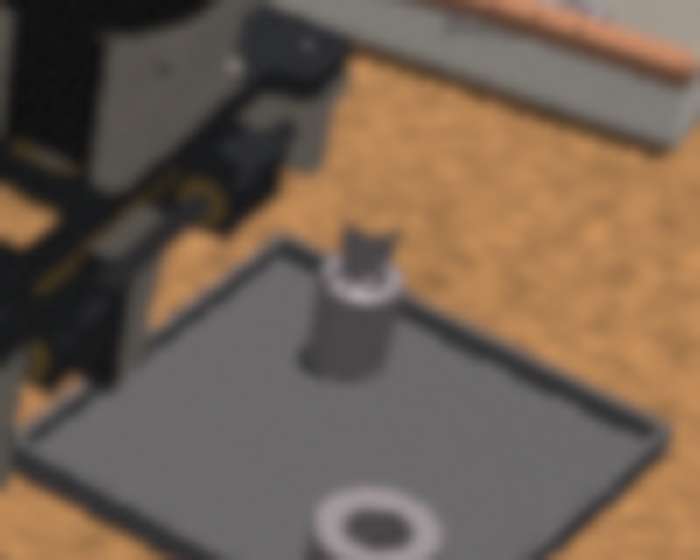

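The weight stands at the upper right of the tray (top crop (358,285)), at about (0.513, -0.354). The collar is well clear. Moving over it.

carry_out(
  targets=[
    [[0,0,0,-0.034,-0.968,0,0.3],[0,0,0,-0.034,-0.968,0,0.3],[0,0,0,-0.034,-0.968,0,0.3],[0,0,0,-0.034,-0.968,0,0.3],[0,0,0,-0.034,-0.968,0,0.3],[0,0,0,-0.034,-0.968,0,0.3],[0,0,0,-0.034,-0.968,0,0.3],[0,0,0,-0.034,-0.968,0,0.3],[0,0,0,-0.034,-0.968,0,0.3],[0,0,0,-0.034,-0.968,0,0.3],[0,0,0,0,0,0.8,0.3],[0,0,0,0,0,0.5,0.3],[0,0,0,0,0,0,0.3]],
  ],
)

```text
t: 18.92
eef_pos: [0.5134, -0.3522, 0.2746]
ee_rot: [3.141, -0.002, -3.141]
force: [-0.6, 0.4, 0.5]
width: 0.057
```

```bash
python3 - <<'E'
from h import *
for n in ['top','side']:
    im,d=grab(n)
    r,c=proj(n,[.515,-.355,.06]);r=int(r);c=int(c)
    cv2.imwrite(f'pics/{n}4c.png',cv2.resize(im[r-40:r+40,c-50:c+50,::-1],None,fx=7,fy=7,interpolation=cv2.INTER_CUBIC))
E
```

```text
(no output)
```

View pics/side4c.png

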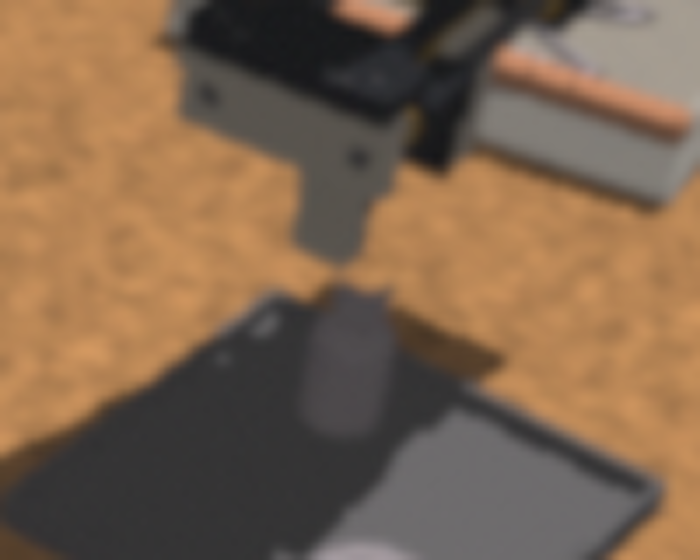

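carry_out(
  targets=[
    [[0,0,0,0,0,0.7,0.3],[0,0,0,0,0,0.7,0.3],[0,0,0,0,0,0.45,0.3],[0,0,0,0,0,0.25,0.3],[0,0,0,0,0,0,0.3],[0,0,0,0,0,0,0.3]],
  ],
)

```text
t: 19.77
eef_pos: [0.5137, -0.353, 0.2236]
ee_rot: [-3.141, 0.001, -3.141]
force: [0.1, 0.4, -0.5]
width: 0.0571
```

```bash
python3 - <<'E'
from h import *
for n in ['side']:
    im,d=grab(n)
    r,c=proj(n,[.515,-.355,.06]);r=int(r);c=int(c)
    cv2.imwrite(f'pics/{n}5c.png',cv2.resize(im[r-40:r+40,c-50:c+50,::-1],None,fx=7,fy=7,interpolation=cv2.INTER_CUBIC))
E
```

```text
(no output)
```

View pics/side5c.png

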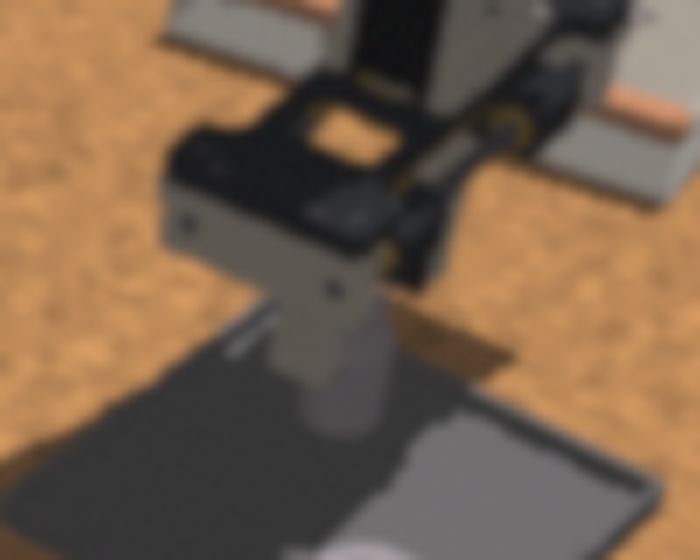

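carry_out(
  targets=[
    [[0,0,0,0,0,0.06,0.3],[0,0,0,0,0,0,0],[0,0,0,0,0,0,-0.3],[0,0,0,0,0,0,-0.6],[0,0,0,0,0,0,-1],[0,0,0,0,0,0,-1],[0,0,0,0,0,0,-1],[0,0,0,0,0,0,-1]],
  ],
  squeeze=20,
)

```text
t: 20.82
eef_pos: [0.5136, -0.3529, 0.2217]
ee_rot: [-3.142, 0.0, -3.141]
force: [0.3, -0.8, -0.3]
width: 0.019
```

carry_out(
  targets=[
    [[0,0,0,0,0,-0.2,-1],[0,0,0,0,0,-0.6,-1],[0,0,0,0,0,-0.8,-1],[0,0,0,0,0,-0.8,-1],[0,0,0,0,0,-0.7,-1],[0,0,0,0,0,0,-1]],
  ],
)

```text
t: 21.58
eef_pos: [0.5139, -0.3531, 0.3012]
ee_rot: [-3.14, 0.003, -3.141]
force: [0.5, -0.1, -2.8]
width: 0.0191
```

carry_out(
  targets=[
    [[0,0,0,0.008,0.45,0,-1],[0,0,0,0.008,0.92,0,-1],[0,0,0,0.008,0.92,0,-1],[0,0,0,0.008,0.92,0,-1],[0,0,0,0.008,0.92,0,-1],[0,0,0,0.008,0.92,0,-1],[0,0,0,0.008,0.92,0,-1],[0,0,0,0.008,0.92,0,-1],[0,0,0,0.008,0.92,0,-1],[0,0,0,0.008,0.92,0,-1],[0,0,0,0.008,0.92,0,-1],[0,0,0,0.008,0.92,0,-1],[0,0,0,0.008,0.92,0,-1],[0,0,0,0.008,0.92,0,-1],[0,0,0,0.008,0.92,0,-1],[0,0,0,0.008,0.92,0,-1],[0,0,0,0,0.42,0,-1],[0,0,0,0,0,0,-1],[0,0,0,0,0,0,-1],[0,0,0,0,0,0,-1]],
  ],
)

```text
t: 24.08
eef_pos: [0.5102, 0.0132, 0.299]
ee_rot: [-3.141, -0.0, 3.141]
force: [0.2, -0.6, -3.3]
width: 0.0193
```

```bash
python3 - <<'E'
from h import *
for n in ['top','side']:
    im,d=grab(n,n+'6')
    r,c=proj(n,[.53,.0138,.07]);r=int(r);c=int(c);print(r,c)
    cv2.imwrite(f'pics/{n}6c.png',cv2.resize(im[r-40:r+50,c-50:c+50,::-1],None,fx=6,fy=6,interpolation=cv2.INTER_CUBIC))
E
```

```text
251 332
241 353
```

View pics/side6c.png

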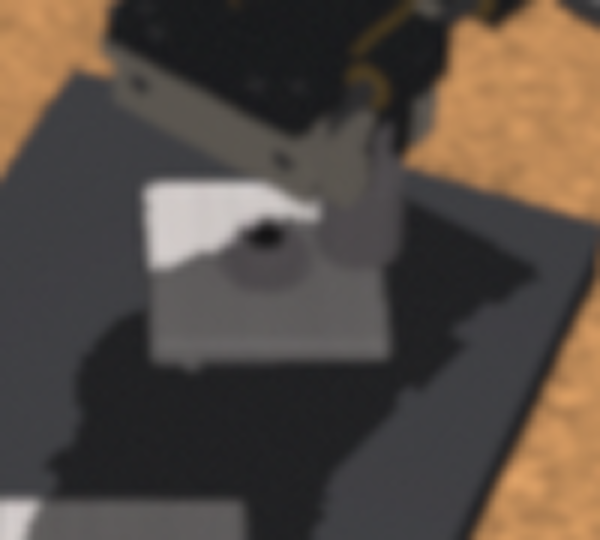

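The side view shows the weight hanging upright above the -x corner (crop ~(370,230)). Lowering.

carry_out(
  targets=[
    [[0,0,0,0,0,0.5,-1],[0,0,0,0,0,0.5,-1],[0,0,0,0,0,0.2,-1],[0,0,0,0,0,0.05,-1],[0,0,0,0,0,0.05,-1],[0,0,0,0,0,0,-1]],
  ],
)

```text
t: 24.92
eef_pos: [0.5104, 0.0139, 0.2668]
ee_rot: [3.141, 0.0, -3.141]
force: [-0.6, -0.6, -2.7]
width: 0.0194
```

carry_out(
  targets=[
    [[0,0,0,0,0,0.04,-1],[0,0,0,0,0,0.04,-1],[0,0,0,0,0,0.04,-1],[0,0,0,0,0,0,-1]],
  ],
)

```text
t: 25.42
eef_pos: [0.5103, 0.0138, 0.2636]
ee_rot: [-3.142, 0.0, -3.141]
force: [0.3, -0.4, -2.5]
width: 0.0191
```

carry_out(
  targets=[
    [[0,0,0,0,0,0.03,-1],[0,0,0,0,0,0.0,-1]],
  ],
)

```text
t: 25.68
eef_pos: [0.5103, 0.0138, 0.263]
ee_rot: [-3.142, -0.0, -3.141]
force: [-0.7, 0.8, -1.9]
width: 0.0194
```

carry_out(
  targets=[
    [[0,0,0,0,0,0.03,-1],[0,0,0,0,0,0.0,-1]],
  ],
)

```text
t: 25.92
eef_pos: [0.5102, 0.0138, 0.2621]
ee_rot: [-3.142, -0.0, -3.142]
force: [-1.6, 0.1, -0.6]
width: 0.0193
```

carry_out(
  targets=[
    [[0,0,0,0,0,0.02,-1],[0,0,0,0,0,0.0,-1]],
  ],
)

```text
t: 26.18
eef_pos: [0.5103, 0.0138, 0.2618]
ee_rot: [-3.142, 0.0, -3.141]
force: [-2.6, 0.2, 1.2]
width: 0.019
```

carry_out(
  targets=[
    [[0,0,0,0,0,0,-1],[0,0,0,0,0,0,-1],[0,0,0,0,0,0,-1]],
  ],
  squeeze=4,
)

```text
t: 26.55
eef_pos: [0.5103, 0.0138, 0.2618]
ee_rot: [-3.142, 0.0, -3.141]
force: [-1.1, -0.8, 1.8]
width: 0.02
```

carry_out(
  targets=[
    [[0,0,0,0,0,0,-0.45],[0,0,0,0,0,0,-0.3],[0,0,0,0,0,0,0],[0,0,0,0,0,0,0.2],[0,0,0,0,0,0,0.2],[0,0,0,0,0,0,0.2]],
  ],
)

```text
t: 27.3
eef_pos: [0.5103, 0.0138, 0.2616]
ee_rot: [3.142, -0.0, -3.141]
force: [0.0, 0.5, -1.1]
width: 0.0523
```

```bash
python3 - <<'E'
from h import *
for n in ['side']:
    im,d=grab(n,n+'7')
    r,c=proj(n,[.53,.0138,.07]);r=int(r);c=int(c);print(r,c)
    cv2.imwrite(f'pics/{n}7c.png',cv2.resize(im[r-40:r+50,c-50:c+50,::-1],None,fx=6,fy=6,interpolation=cv2.INTER_CUBIC))
E
```

```text
241 353
```

View pics/side7c.png

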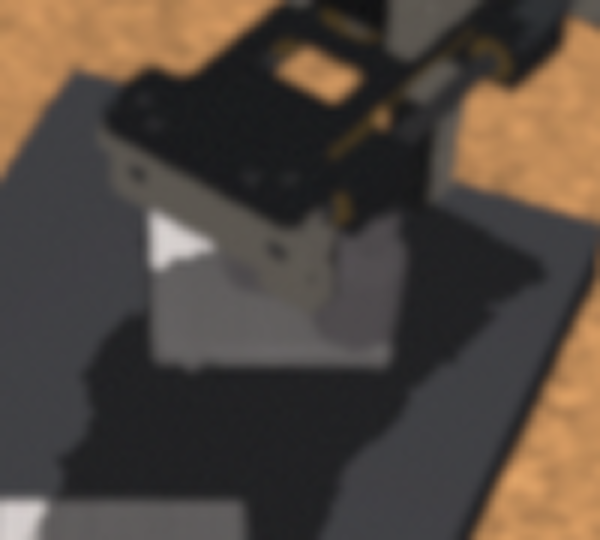

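The fingers are open and the weight stands on the corner (crop ~(365,290)). Lifting straight up and away.

carry_out(
  targets=[
    [[0,0,0,0,0,-0.2,0.2],[0,0,0,0,0,-0.5,0.2],[0,0,0,0,0,-1,0.2],[0,0,0,0,0,-1,0.2],[0,0,0,0,0,-1,0.2],[0,0,0,0,0,-1,0.2],[0,0,0,0,-1,0,0.2],[0,0,0,0,-1,0,0.2],[0,0,0,0,-1,0,0.2],[0,0,0,0,-1,0,0.2],[0,0,0,0,-1,0,0.2],[0,0,0,0,-1,0,0.2],[0,0,0,0,-1,0,0.2],[0,0,0,0,-1,0,0.2],[0,0,0,0,-1,0,0.2],[0,0,0,0,-1,0,0.2],[0,0,0,0,0,0,0.2],[0,0,0,0,0,0,0.2]],
  ],
)

```text
t: 29.6
eef_pos: [0.5102, -0.236, 0.3797]
ee_rot: [3.142, 0.001, 3.141]
force: [-0.4, -0.2, -0.5]
width: 0.0525
```

```bash
python3 - <<'E'
from h import *
for n in ['top','side']:
    im,d=grab(n,n+'8');P=cloud(n,d);g=im.min(2)
    m=((g>120)&(im.max(2)-g<40)&(abs(P[...,2]-.046)<.009)&(P[...,0]>.42)&(P[...,0]<.68)&(P[...,1]>-.06)&(P[...,1]<.24)).astype(np.uint8)
    m[0:1]=0
    k,l,st,ce=cv2.connectedComponentsWithStats(m)
    for i in range(1,k):
        if st[i,4]<300: continue
        A=P[l==i]; u=np.c_[A[:,:2]-A[:,:2].mean(0),np.ones(len(A))]
        s=np.ones(len(A),bool)
        for _ in range(4):
            f=np.linalg.lstsq(u[s],A[s,2],rcond=None)[0]; s=abs(u@f-A[:,2])<.003
        print(n,st[i,4],'centre',cv2.minAreaRect(A[:,:2].astype(np.float32)),'slope',f[:2].round(3),np.hypot(*f[:2]).round(3))
    W=(P[...,2]>.068)&(P[...,2]<.125)&(abs(P[...,0]-.51)<.03)&(abs(P[...,1]-.014)<.03)
    print('weight',W.sum(),P[W].min(0).round(4),P[W].max(0).round(4))
    cv2.imwrite(f'pics/{n}8c.png',cv2.resize(im[180:330,220:420,::-1],None,fx=4,fy=4,interpolation=cv2.INTER_CUBIC))
E
```

```text
top 1493 centre ((0.49187225103378296, 0.16564872860908508), (0.08471023291349411, 0.08399440348148346), 38.56281280517578) slope [-0.002 -0.001] 0.003
weight 140 [ 0.4924 -0.0012  0.0683] [0.5195 0.0273 0.1033]
side 1260 centre ((0.4921683371067047, 0.16609428822994232), (0.08281644433736801, 0.08665026724338531), 37.6234130859375) slope [0.    0.005] 0.005
weight 170 [0.4915 0.0017 0.0681] [0.5208 0.0285 0.1049]
```

View pics/side8c.png

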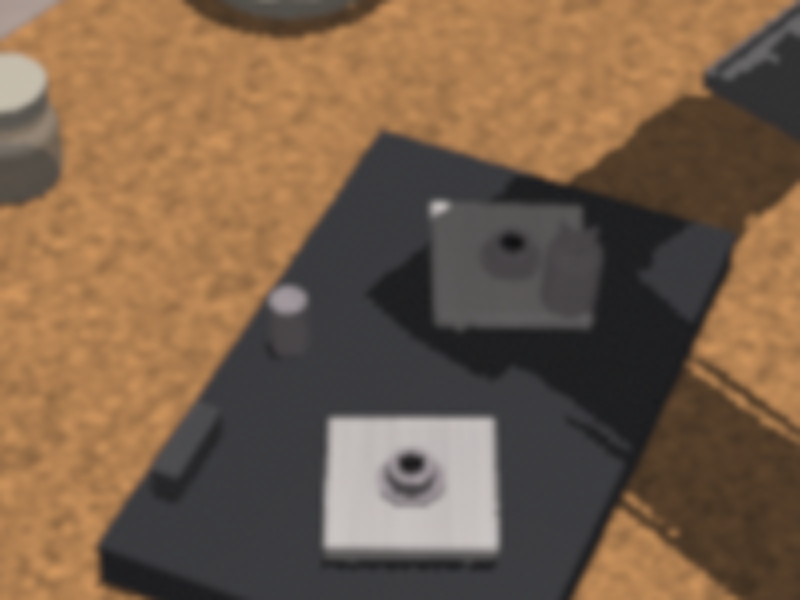

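View pics/top8.png

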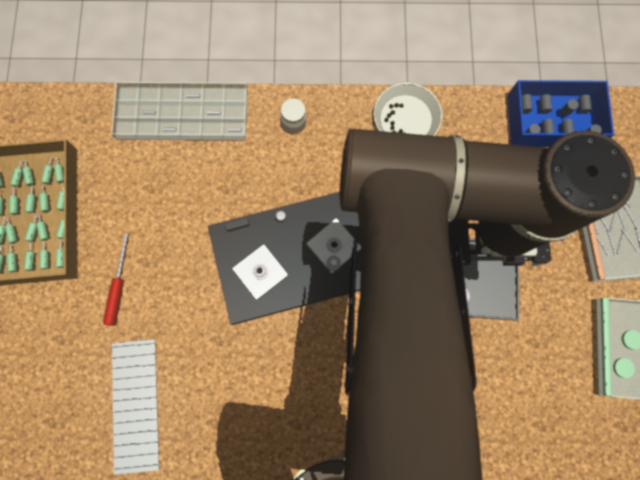

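```bash
python3 - <<'E'
from h import *
for n in ['top','side']:
    im,d=grab(n);P=cloud(n,d);g=im.min(2)
    m=(g>75)&(P[...,2]>.038)&(P[...,2]<.056)&(np.hypot(P[...,0]-.55,P[...,1]-.011)<.062)&(np.hypot(P[...,0]-.55,P[...,1]-.011)>.016)&(np.hypot(P[...,0]-.507,P[...,1]-.014)>.02)
    A=P[m]; u=np.c_[A[:,0]-.55,A[:,1]-.011,np.ones(len(A))]; s=np.ones(len(A),bool)
    for _ in range(5):
        f=np.linalg.lstsq(u[s],A[s,2],rcond=None)[0]; s=abs(u@f-A[:,2])<.003
    print(n,m.sum(),s.sum(),f.round(4),np.hypot(*f[:2]).round(3),cv2.minAreaRect(A[s][:,:2].astype(np.float32)))
    for a,b in((.055,.08),(.085,.11)):
        W=(P[...,2]>a)&(P[...,2]<b)&(abs(P[...,0]-.51)<.025)&(abs(P[...,1]-.014)<.03); W&=P[...,0]<.532
        print('weight',a,W.sum(),P[W].min(0).round(4),P[W].max(0).round(4))
E
```

```text
top 1054 850 [ 0.0666 -0.0015  0.0467] 0.067 ((0.5492978692054749, 0.010515227913856506), (0.08255398273468018, 0.08291275054216385), 41.43984603881836)
weight 0.055 69 [ 0.4924 -0.0013  0.0552] [0.5199 0.0273 0.0799]
weight 0.085 15 [0.4947 0.006  0.0856] [0.5139 0.0224 0.1044]
side 667 602 [ 0.0735 -0.0074  0.0449] 0.074 ((0.5504501461982727, 0.013665366917848587), (0.08232150226831436, 0.08710776269435883), 37.44347381591797)
weight 0.055 157 [0.4924 0.0006 0.0551] [0.5221 0.0293 0.0799]
weight 0.085 51 [0.4955 0.0105 0.0868] [0.5134 0.026  0.104 ]
```

Rocking base tipped about 0.07 rad and unmoved, the other one level (≤0.005 rad), weight upright. Handing in.

```bash
python3 - <<'E'
from h import *
print(arm.job_done(), arm.get_state()['t'])
E
```

```text
the job is handed in; nothing more can be done
the job is handed in; nothing more can be done
```

The base nearer the tray, at about (0.550, 0.011), is the one that rocks. The weight now stands on its -x corner and holds it tipped, and the job is handed in. No verdict was reported.

- **Finding it:** The -y corner was firm, reaching 11 N with no sinking. The -x corner gave at about 1.5 N and sank about 2.5 mm before landing. I did not press the other base, since the task says only one rocks.
- **Rocking:** I pressed -x, then +x, then -x again, and it tipped and landed each time. The highest tool force was about 19 N.
- **Weight:** I gripped it by the knob, lowered it on the -x corner about 40 mm from the base's centre, released it and moved the arm clear.

| Last check | Result |
|---|---|
| Rocking base tilt | 0.067 rad (top camera), 0.074 rad (side camera) |
| Rocking base shift | Within about 3 mm, which is camera error |
| Other base | Level, slope 0.005 rad or less, not moved |
| Weight | Standing on the corner, leaning only with the base |
| Gauge, parallel and screwdriver | Unmoved, judged by eye |
| Cup and collar | Mostly hidden by the arm in the last picture, so not re-measured; the arm felt no contact near them |

The trained networks gave several false hits, such as taking the cup for the weight. I used the depth readings and pictures instead.

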